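# Run the inspection slide to its flagged stop

### The arm

A 6-joint arm with a two-finger parallel gripper is mounted at the origin on a cart in front of the work surface, level with it; the furniture and walls round the work are solid. World frame = base frame: x ahead of the robot, y to its left, z up, the work surface at z = 0. Lengths are in m, angles in rad, forces in N, time in s.
With the tool pointing down it reaches from about 0.275 to 0.725 m from the base axis. Payload 5.6 kg.
Tool frame: the origin (TCP) lies at the very end of the fingers, on their centre line; the grasp point (between the pads) lies 19 mm behind it; z points along the fingers, y is the line along which they close (so a half turn about z gives the same grasp; the last joint's range is limited). The gripper opens to 85 mm and grips with 20 to 120 N. Pads are 22 mm wide; open, the fingers measure 114 mm over their backs; the gripper's body (76 mm by 85 mm) begins 54 mm behind the grasp point. The pads swing forward as they close: fully open they stand 13 mm farther back than shut.
Start: joints at [1.586, 0.255, 0.108, 0, -1.424, -0.285], TCP at [0.147, 0.53, 0.204] pointing down, gripper open.
Joint ranges: [-2.95, 2.95], [-1.21, 1.97], [-1.09, 1.5], [-2.87, 1.71], [-2.94, -0.07], [-3.05, 3.05]. Speed limits (rad/s): [2.57, 2.57, 3.14, 3.14, 3.14, 3.14].

### API

Orientations are given as [roll, pitch, yaw] about the fixed x, y, z axes, in that order (R = Rz(yaw) Ry(pitch) Rx(roll)).
In Python, from cell import env, grab_frame, calibration gives the robot as it stands. The module is installed in compiled form; this text tells all that it offers.
- The arm moves only by the tool apply_moves, never from a script. Its argument "targets" is a list of rows, each a list of 7 numbers: the turn, a rotation vector about the tool's x, y, z in degrees, then the shift along the tool's x, y, z in m, then the closure in counts, from 0 (fully open) to 255 (shut). In form: [[wx, wy, wz, x, y, z, fingers], ...]. A call has 1 to 5 rows; each row shifts and turns the commanded pose from where the row before left it, along the tool's axes as they then stand; what a row does not reach is not made up. A row lasts 1/10 s, in which the tool goes at most 50 mm and 8.59 degrees, less where a joint would pass 70% of its speed; a pose out of reach is approached as far as the arm can. A call is refused whole if a number of a shift passes 0.05 or a number of a turn 8.59, either way. A call with a gripper value outside its range is refused whole. The fingers move at their own pace and stop on an object; "force" is the grip in N (left out, the last holds). Time passes only in rows, so rows that do not move let the fingers close. It gives the time, the measured TCP pose, the force, the opening and the grip force at its end, in the units of the state.
- env.observe(): the state, without advancing time (a new reading comes with each control period).
- grab_frame(name): name is "scene" or "side" or "wrist"; returns the picture (480x640x3 uint8, red, green, blue); there is no depth.
- calibration(name): a dict with "K" (3x3 intrinsics, pixels), "k1" (the pictures are not rectified: a ray, as slopes to the right and down, at radius r is drawn at 1 + k1 r^2 times it, then the intrinsics apply), "extrinsics" (4x4, takes a point from camera to world coordinates); the wrist camera has in their place "tool_from_camera" (4x4, takes a point from camera to tool coordinates, whose origin is the TCP and whose axes are the flange's). Camera axes: x right, y down, z forward; pixel columns grow to the right and rows downward; lengths in m; the calibration is good to about 2 mm. A picture is of the moment at which its call begins: read the wrist's pose just before it. calibration takes no time and is no camera call.
- env.close_job(): hands the job in; it is judged then, once.
The state is a dict: "clock": time; "qpos": joint angles; "joint_vel": joint speeds; "effort": joint torques, N m; "ee_pos": TCP position; "tcp_rot": TCP orientation; "contact_force": force on the tool from outside, world axes, zero at the start; "ft_torque": the same for the moment, N m; "gripper_width": opening from 0.0 (shut) to 1.0 (fully open); "finger_force": force on a finger pad.
Only numpy, scipy, OpenCV 4.12 (cv2) and the standard library are available. Lean on these libraries where they do the work, as an engineer would, in place of code of your own. Each camera call takes 0.05 s, during which the arm holds its last target. There are 200 camera calls.

### The job

Bring the relay board on the inspection slide to the flagged stop: press down the ribbed pad in the middle of the carriage with the fingertips to free its brake and, keeping it pressed, push the carriage along the rail until it rests against the stop that carries the upright flag. Then let the pad spring up so that the brake holds the carriage there. Never drag the carriage with the brake on, and leave the things standing round the slide where they are: nothing needs to be gripped or lifted.

Things in the scene. Friction and masses are not known exactly. Their poses are not given: they have to be found in the camera images.
- rail: Inspection slide: straight aluminium profile rail fixed to the worktop, 44 mm wide, 434 mm long, top at z = 24 mm. Origin: underside centre. Its y axis runs along the rail (at yaw 0 to the robot's left). It carries the carriage between two fixed end stops.
- carriage (a joint): Position of the carriage along the rail's +y in m (0: middle of the rail). The grey carriage is 90 mm long along the rail and 60 mm wide and cannot leave the rail; the green relay board is fixed on a plate on its -x side, reaching 77 mm from the rail's middle line, under 60 mm high. A sprung brake holds it against about 15 to 20 N; with the pad pressed it runs with about 1 N.
- pad (a joint): How far the brake pad in the middle of the carriage is pressed in, in m: 0 let go (brake on), 0.006 fully down. Pressing starts at about 5 N and takes about 9 N at full depth; the brake has let go once it is 2 mm down. It springs back when let go.
- pad_top (a point): Centre of the top of the brake pad, z = 49 mm when not pressed; it moves with the carriage and the pad. The pad is black and ribbed, 46 mm wide and 54 mm along the rail, horizontal, open above. At each end along the rail stands a grey lug of the carriage, 15 mm higher than the pad (top z = 64 mm), with 62 mm clear between the two lugs, so a fingertip on the pad can push against a lug. The carriage's end faces lie 45 mm along the rail from this point.
- flag_stop_mid (a point): Centre of the top of the flagged stop (z = 45 mm): a dark steel block clamped on the rail, 24 mm along the rail, 60 mm wide, with a small upright metal flag plate on a post (top z = 81 mm). It may be at either end of the rail. When the carriage rests against it, this point is 57 mm horizontally from the pad's centre.
- plain_stop_mid (a point): Centre of the top of the plain stop: the same block without a flag (only a low bolt head), at the other end of the rail.
- cell: Pale green round battery cell standing upright, 32 mm across, 72 mm tall. Loose bystander beside the slide. Origin: underside centre.
- jar: Round jar with a red lid, 54 mm across, 38 mm tall. Loose bystander beside the slide. Origin: underside centre.
- capacitor: Dark brown round capacitor standing upright, 33 mm across, 45 mm tall. Loose bystander beside the slide. Origin: underside centre.
- choke: Black wire-wound ring lying flat, 54 mm across, 22 mm tall. Loose bystander beside the slide. Origin: underside centre.
- bolt: Light grey bolt standing on its head, 16 mm across, 39 mm tall. Loose bystander beside the slide. Origin: underside centre.
- tape: Black roll of tape lying flat, 62 mm across, 18 mm tall. Loose bystander beside the slide. Origin: underside centre.
There are look-alikes about, which are no part of the job. Leave any green or pink look-alike of the part that bears flag_stop_mid alone.

How it is judged:
On the way, in this order (a step that is already met when the one before it is completed fails the run):
1. the pad is pressed in (2 mm or more), away from the flagged stop (value of joint pad above 0.002 m and horizontal distance between pad_top and flag_stop_mid above 0.065 m), for 0.1 s.
2. the carriage has come up to the flagged stop with the pad pressed (horizontal distance between pad_top and flag_stop_mid below 0.06 m and value of joint pad above 0.0005 m), for 0.05 s.
At the end, for the whole second after the job is handed in: The carriage stands still within 3 mm of the flagged stop and its pad is up (pressed in by less than 1 mm), so the brake holds (horizontal distance between pad_top and flag_stop_mid below 0.06 m and value of joint pad below 0.001 m and velocity of joint carriage between -0.005 and 0.005 m/s); the robot touches nothing.
It fails at once if the carriage is dragged (faster than 10 mm/s) with its pad not pressed (value of joint pad below 0.0005 m and (velocity of joint carriage above 0.01 m/s or velocity of joint carriage below -0.01 m/s)).
It fails at once if a bystander is lifted, carried, tipped or shifted by more than 15 mm (distance of any of cell, jar, capacitor, choke, bolt, tape from where it was at the start of the episode above 0.015 m or angle between any of cell, jar, capacitor, choke, bolt, tape's own z axis and vertical above 0.3 rad).
It also fails if it takes over 40 s, if anything falls off the work surface, if the arm or the gripper's body presses on something with over 40 N, if the wrist force passes 120 N, or if a joint passes its speed limit or range.

## Working session

There is one attempt and no reset: what is moved stays moved. The work goes in short steps, Python scripts to look and compute and a tool call to move; the robot and the scene stay as the last step left them, time stands still between calls to the robot, and variables do not carry over. Pictures are saved under pics/ and viewed, at most 10 in all, crops included, and the job is handed in when it is done.

Besides the shell and the picture viewer there is one more tool, called after ">>>" as name([rows], argument=value, ...), one row to a line, values as JSON. apply_moves: Moves the arm, as the interface text tells. Its arguments: {"type":"object","properties":{"targets":{"type":"array","items":{"type":"array","items":{"type":"number"}}},"force":{"type":"number"}},"required":["targets"]}

```bash
mkdir -p pics; cat > h.py <<'E'
import numpy as np, cv2
from cell import env, grab_frame, calibration
from scipy.spatial.transform import Rotation as R
def ray(name,u,v,T=None):
    c=calibration(name);K=np.array(c["K"])
    d=np.array([(u-K[0,2])/K[0,0],(v-K[1,2])/K[1,1]]);s=d.copy()
    for _ in range(20): s=d/(1+c["k1"]*(s@s))
    E=np.array(c["extrinsics"]) if T is None else T
    return E[:3,3],E[:3,:3]@np.array([s[0],s[1],1])
def onz(name,u,v,z,T=None):
    o,d=ray(name,u,v,T); return (o+d*(z-o[2])/d[2]).round(4)
def wristT(st):
    T=np.eye(4);T[:3,3]=st["ee_pos"];T[:3,:3]=R.from_euler('xyz',st["tcp_rot"]).as_matrix()
    return T@np.array(calibration("wrist")["tool_from_camera"])
E
python3 - <<'E'
from h import *
st=env.observe(); print(st)
for n in("scene","side"):
    cv2.imwrite(f"pics/{n}0.png",grab_frame(n)[:,:,::-1])
E
```

```text
{'clock': 0.0, 'qpos': array([ 1.58559557e+00,  2.55770283e-01,  1.06989103e-01, -4.77168773e-04,
       -1.42389449e+00, -2.84607287e-01]), 'joint_vel': array([-7.37917639e-04, -1.21894222e-04,  3.78286233e-05, -3.55461345e-04,
        4.06883164e-04,  4.60179475e-04]), 'effort': array([-6.42201012e-04, -3.86622548e+01,  2.37940139e+01,  5.36485389e+00,
       -6.17340702e-03, -1.94893872e-06]), 'ee_pos': array([0.14639524, 0.52958708, 0.20357708]), 'tcp_rot': array([ 3.13965640e+00, -7.47740044e-05, -2.69878262e-01]), 'contact_force': array([0.7605975 , 0.16210371, 0.23644454]), 'ft_torque': array([ 0.02187439, -0.04596887,  0.01154478]), 'finger_force': 0.0, 'gripper_width': 1.0043442519670995}
```

View pics/scene0.png

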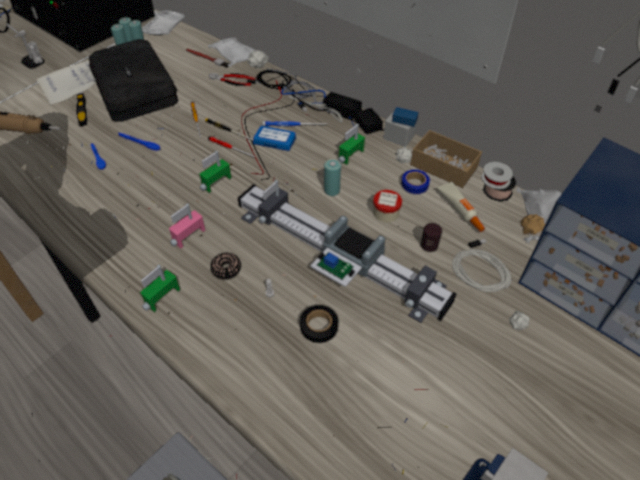

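View pics/side0.png

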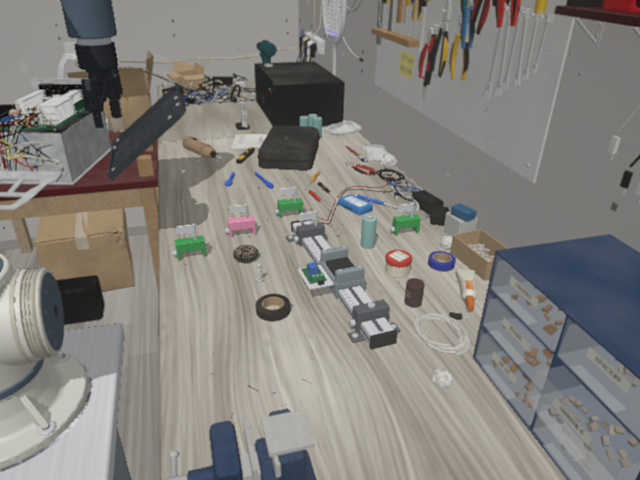

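Scene picture: the rail runs from (245,197) to (450,300). The flagged stop is at about (268,203) with its flag at (270,187), the pad is at (352,243), and the plain stop is at (422,283). The side picture agrees.

Could be taken for the flagged stop: green look-alikes at (215,173), (351,147) and (160,288), the pink one at (187,226), and the plain stop at (422,283). I choose the dark block on the rail with the flag, (268,203), and will check it in a crop.

```bash
python3 - <<'E'
from h import *
im=cv2.imread("pics/scene0.png")[165:325,230:460]
cv2.imwrite("pics/crop0.png",cv2.resize(im,None,fx=3.4,fy=3.4,interpolation=cv2.INTER_CUBIC))
for n,u,v,z in [("pad",352,243,.049),("flag",268,203,.045),("plain",422,283,.045),("cell",332,162,.072),("jar",388,200,.038),("cap",431,229,.045),("board",335,265,.03),("lookalike",351,147,.03)]:
    print(n,onz("scene",u,v,z))
for n,u,v,z in [("pad",343,274,.049),("flag",308,229,.045),("plain",367,311,.045)]:
    print(n,onz("side",u,v,z))
E
```

```text
pad [0.5459 0.1674 0.049 ]
flag [0.5227 0.3427 0.045 ]
plain [0.557 0.033 0.045]
cell [0.6602 0.3078 0.072 ]
jar [0.6776 0.1873 0.038 ]
cap [0.6637 0.0856 0.045 ]
board [0.5029 0.1681 0.03  ]
lookalike [0.7586 0.3384 0.03  ]
pad [0.5443 0.1336 0.049 ]
flag [0.5279 0.3268 0.045 ]
plain [0.5503 0.0223 0.045 ]
```

View pics/crop0.png

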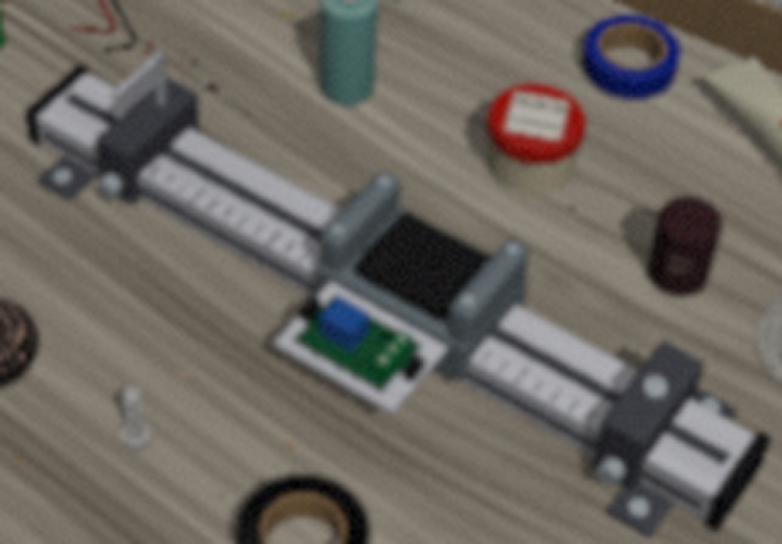

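The crop confirms it: the dark block on the rail with the upright plate is at crop (150,127), scene (274,202). The pad is at crop (423,265), between its two lugs. The plain stop, with only a bolt head, is at crop (655,390). Next I'll go above the pad with the gripper shut.

>>> apply_moves([
  [0, 0, 0, 0.04, 0.02, 0, 255],
  [0, 0, 0, 0.04, 0.02, 0, 255],
  [0, 0, 0, 0.04, 0.02, 0, 255],
  [0, 0, 0, 0.04, 0.02, 0, 255],
  [0, 0, 0, 0.04, 0.02, 0, 255],
], force=30)

```text
clock: 0.6
ee_pos: [0.3135, 0.3788, 0.2042]
tcp_rot: [3.141, 0.0, -0.269]
contact_force: [0.2, 1.1, 0.5]
gripper_width: 0.145
finger_force: 0.0
```

>>> apply_moves([
  [0, 0, 0, 0.04, 0.02, 0, 255],
  [0, 0, 0, 0.04, 0.02, 0, 255],
  [0, 0, 0, 0.04, 0.02, 0, 255],
  [0, 0, 0, 0.04, 0.02, 0, 255],
  [0, 0, 0, 0.04, 0.02, 0, 255],
])

```text
clock: 1.1
ee_pos: [0.4797, 0.2291, 0.2042]
tcp_rot: [3.141, 0.001, -0.27]
contact_force: [0.7, 0.8, 0.6]
gripper_width: -0.003
finger_force: 0.0
```

>>> apply_moves([
  [0, 0, -7.2, 0.02, 0, 0, 255],
  [0, 0, -7.2, 0.02, 0, 0, 255],
  [0, 0, -7.2, 0.02, 0, 0, 255],
  [0, 0, 0, 0, 0, 0, 255],
  [0, 0, 0, 0, 0, 0, 255],
])

```text
clock: 1.6
ee_pos: [0.5376, 0.2219, 0.2036]
tcp_rot: [3.141, 0.002, 0.105]
contact_force: [-0.8, 1.1, -0.1]
gripper_width: -0.0
finger_force: 0.0
```

```bash
python3 - <<'E'
from h import *
st=env.observe(); print({k:st[k] for k in("clock","ee_pos","tcp_rot","contact_force","gripper_width")})
np.save("T.npy",wristT(st))
cv2.imwrite("pics/w0.png",grab_frame("wrist")[:,:,::-1])
E
```

```text
{'clock': 1.6, 'ee_pos': array([0.5376381 , 0.22193273, 0.20361574]), 'tcp_rot': array([3.14102659e+00, 1.58498343e-03, 1.04962705e-01]), 'contact_force': array([-0.81581005,  1.0538886 , -0.12083625]), 'gripper_width': -0.00024813802062856636}
```

View pics/w0.png

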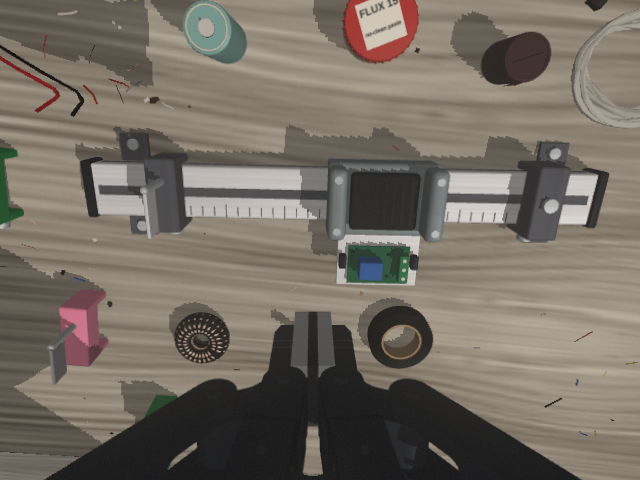

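Wrist picture: the pad is at (385,201) between the lugs at (338,203) and (436,203). The flagged stop is at (167,192) with its flag at (150,205), and the plain stop is at (547,202). The rail is free between them.

```bash
python3 - <<'E'
from h import *
T=np.load("T.npy")
P={}
for n,u,v,z in [("pad",385,201,.049),("lugF",338,203,.064),("lugP",437,204,.064),("flag",170,193,.045),("plain",547,203,.045),("flagtop",150,183,.081),("cell",207,27,.072),("jar",381,22,.038)]:
    P[n]=onz("wrist",u,v,z,T); print(n,P[n])
d=P["flag"]-P["plain"]; print(np.degrees(np.arctan2(-d[0],d[1])), np.linalg.norm(P["pad"]-P["flag"]))
E
```

```text
pad [0.5536 0.1656 0.049 ]
lugF [0.5516 0.2034 0.064 ]
lugP [0.5585 0.1294 0.064 ]
flag [0.5413 0.3347 0.045 ]
plain [0.5641 0.0374 0.045 ]
flagtop [0.5559 0.3369 0.081 ]
cell [0.6582 0.3014 0.072 ]
jar [0.6783 0.1873 0.038 ]
4.385441419856359 0.16959392677805415
```

>>> apply_moves([
  [0, 0, 0, 0.006, 0.029, 0, 255],
  [0, 0, 1.2, 0.005, 0.029, 0, 255],
  [0, 0, 0, 0, 0, 0.04, 255],
  [0, 0, 0, 0, 0, 0.04, 255],
  [0, 0, 0, 0, 0, 0, 255],
])

```text
clock: 2.15
ee_pos: [0.5503, 0.1643, 0.1191]
tcp_rot: [3.139, 0.011, 0.085]
contact_force: [0.2, 0.4, -0.1]
gripper_width: -0.003
finger_force: 0.0
```

```bash
python3 - <<'E'
from h import *
st=env.observe(); print({k:st[k] for k in("clock","ee_pos","tcp_rot","contact_force","gripper_width")})
np.save("T.npy",wristT(st))
a=grab_frame("wrist");b=grab_frame("scene")[165:325,230:460]
cv2.imwrite("pics/w1.png",a[:,:,::-1])
cv2.imwrite("pics/s1.png",cv2.resize(b,None,fx=3.4,fy=3.4,interpolation=cv2.INTER_CUBIC)[:,:,::-1])
E
```

```text
{'clock': 2.15, 'ee_pos': array([0.55034435, 0.1642934 , 0.11912003]), 'tcp_rot': array([3.13867146, 0.01107511, 0.08472776]), 'contact_force': array([ 0.15605542,  0.35045222, -0.13623925]), 'gripper_width': -0.0034379617668831544}
```

View pics/w1.png

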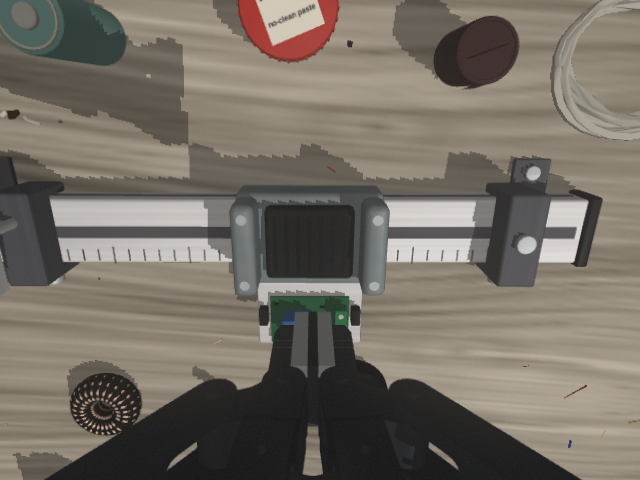

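The pad is at (309,242), and the lugs' tops are centred at (243,250) and (375,250), so the fingers line up with the pad along the rail. I'll check this in numbers.

```bash
python3 - <<'E'
from h import *
T=np.load("T.npy")
for n,u,v,z in [("pad",309,242,.049),("lugF",243,253,.064),("lugP",375,253,.064)]: print(n,onz("wrist",u,v,z,T))
st=env.observe();print(st["ee_pos"],st["tcp_rot"])
E
```

```text
pad [0.5541 0.1659 0.049 ]
lugF [0.5496 0.203  0.064 ]
lugP [0.5559 0.1283 0.064 ]
[0.55488479 0.16568129 0.12557877] [ 3.14049632e+00 -2.41010744e-04  8.66939497e-02]
```

>>> apply_moves([
  [0, 0, 0, 0, 0, 0.035, 255],
  [0, 0, 0, 0, 0, 0.03, 255],
  [0, 0, 0, 0, 0, 0.005, 255],
  [0, 0, 0, 0, 0, 0, 255],
  [0, 0, 0, 0, 0, 0, 255],
])

```text
clock: 2.75
ee_pos: [0.5569, 0.1665, 0.0574]
tcp_rot: [-3.141, -0.005, 0.087]
contact_force: [-0.9, -0.4, 0.5]
gripper_width: 0.001
finger_force: 0.0
```

>>> apply_moves([
  [0, 0, 0, 0, 0, 0.004, 255],
  [0, 0, 0, 0, 0, 0.003, 255],
  [0, 0, 0, 0, 0, 0.002, 255],
  [0, 0, 0, 0, 0, 0, 255],
  [0, 0, 0, 0, 0, 0, 255],
])

```text
clock: 3.25
ee_pos: [0.555, 0.1656, 0.0455]
tcp_rot: [3.141, 0.0, 0.086]
contact_force: [-0.5, 1.3, 0.8]
gripper_width: -0.002
finger_force: 0.0
```

>>> apply_moves([
  [0, 0, 0, 0, 0, 0.001, 255],
  [0, 0, 0, 0, 0, 0, 255],
  [0, 0, 0, 0, 0, 0, 255],
])

```text
clock: 3.55
ee_pos: [0.555, 0.1657, 0.0445]
tcp_rot: [3.142, 0.0, 0.086]
contact_force: [0.1, -0.4, 0.2]
gripper_width: -0.003
finger_force: 0.0
```

```bash
python3 - <<'E'
from h import *
st=env.observe(); print({k:st[k] for k in("clock","ee_pos","contact_force","ft_torque","gripper_width")})
b=grab_frame("side")[200:340,260:420]
cv2.imwrite("pics/s2.png",cv2.resize(b,None,fx=4,fy=4,interpolation=cv2.INTER_CUBIC)[:,:,::-1])
E
```

```text
{'clock': 3.55, 'ee_pos': array([0.55500619, 0.16565924, 0.04447629]), 'contact_force': array([ 0.05913692, -0.44545666,  0.24804335]), 'ft_torque': array([-0.01974034,  0.0004292 ,  0.0561514 ]), 'gripper_width': -0.0033763201197314417}
```

View pics/s2.png

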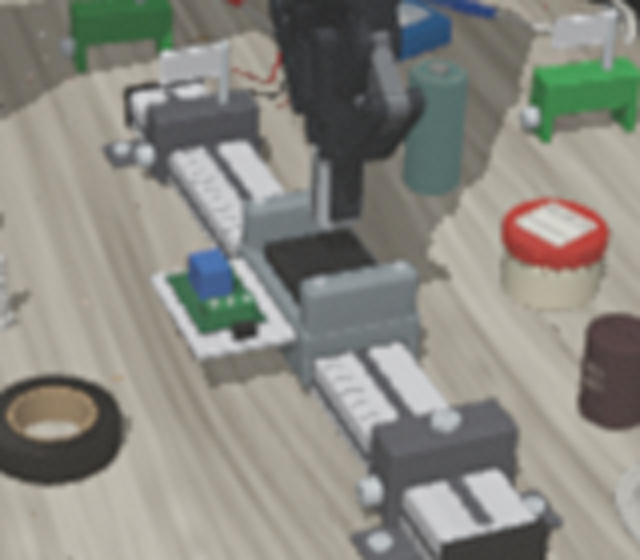

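In this crop the fingertip is at (340,215), side (345,254), and the pad is at (322,262). The tip seems higher than, or off from, the pad. I'll check by projecting the TCP into the side view.

```bash
cat >> h.py <<'E'
def proj(name,p,T=None):
    c=calibration(name);E=np.array(c["extrinsics"]) if T is None else T
    q=np.linalg.inv(E)@np.append(p,1);s=q[:2]/q[2];s=s*(1+c["k1"]*(s@s));K=np.array(c["K"])
    return (K[:2,:2]@s+K[:2,2]).round(1)
E
python3 - <<'E'
from h import *
st=env.observe();p=st["ee_pos"]
print("side tcp",proj("side",p),"scene tcp",proj("scene",p), "wrist", proj("wrist",p,wristT(st)))
for n in("pad",): print(proj("side",[.554,.166,.049]),proj("scene",[.554,.166,.049]))
print("side pad",onz("side",340.5,265.5,.049),"tip on z",[onz("side",345,254,z) for z in(.045,.06,.07,.08)])
b=grab_frame("scene")[165:325,230:460]
cv2.imwrite("pics/s3.png",cv2.resize(b,None,fx=3.4,fy=3.4,interpolation=cv2.INTER_CUBIC)[:,:,::-1])
E
```

```text
side tcp [343.1 266.3] scene tcp [356.1 242.1] wrist [311. 302.]
[342.6 264.2] [355.7 240.6]
side pad [0.5488 0.1627 0.049 ] tip on z [array([0.5725, 0.2073, 0.045 ]), array([0.5641, 0.1835, 0.06  ]), array([0.5585, 0.1677, 0.07  ]), array([0.5529, 0.1518, 0.08  ])]
```

View pics/s3.png

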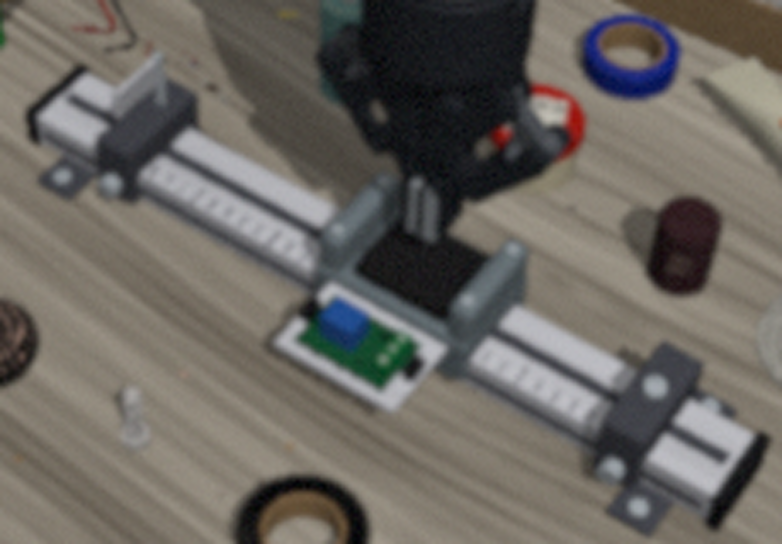

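Both views put the fingertips right over the pad but about 20 mm higher than reported: scene tip at (355,236), side tip at (343,254). There is also no contact force. I'll go further down in small steps, watching the force.

>>> apply_moves([
  [0, 0, 0, 0, 0, 0.004, 255],
  [0, 0, 0, 0, 0, 0.003, 255],
  [0, 0, 0, 0, 0, 0.003, 255],
  [0, 0, 0, 0, 0, 0, 255],
  [0, 0, 0, 0, 0, 0, 255],
])

```text
clock: 4.15
ee_pos: [0.555, 0.1656, 0.0343]
tcp_rot: [3.141, 0.0, 0.086]
contact_force: [-0.6, -0.3, -0.0]
gripper_width: -0.0
finger_force: 0.0
```

>>> apply_moves([
  [0, 0, 0, 0, 0, 0.002, 255],
  [0, 0, 0, 0, 0, 0.002, 255],
  [0, 0, 0, 0, 0, 0, 255],
  [0, 0, 0, 0, 0, 0, 255],
])

```text
clock: 4.55
ee_pos: [0.555, 0.1656, 0.0305]
tcp_rot: [3.142, 0.0, 0.086]
contact_force: [0.3, 0.4, -0.5]
gripper_width: -0.0
finger_force: 0.0
```

>>> apply_moves([
  [0, 0, 0, 0, 0, 0.002, 255],
  [0, 0, 0, 0, 0, 0, 255],
  [0, 0, 0, 0, 0, 0, 255],
])

```text
clock: 4.85
ee_pos: [0.555, 0.1656, 0.0284]
tcp_rot: [3.142, 0.0, 0.086]
contact_force: [-1.2, 0.4, -0.4]
gripper_width: 0.002
finger_force: 0.0
```

```bash
python3 - <<'E'
from h import *
st=env.observe(); print({k:st[k] for k in("clock","ee_pos","contact_force")})
b=grab_frame("side")[200:340,260:420]; a=grab_frame("scene")[195:295,310:400]
b=cv2.resize(b,(480,420),interpolation=cv2.INTER_CUBIC);a=cv2.resize(a,(320,356),interpolation=cv2.INTER_CUBIC)
o=np.zeros((420,800,3),np.uint8);o[:,:480]=b;o[:356,480:]=a
cv2.imwrite("pics/s4.png",o[:,:,::-1])
E
```

```text
{'clock': 4.85, 'ee_pos': array([0.55496326, 0.16563414, 0.02844252]), 'contact_force': array([-1.21646016,  0.39244309, -0.37219095])}
```

View pics/s4.png

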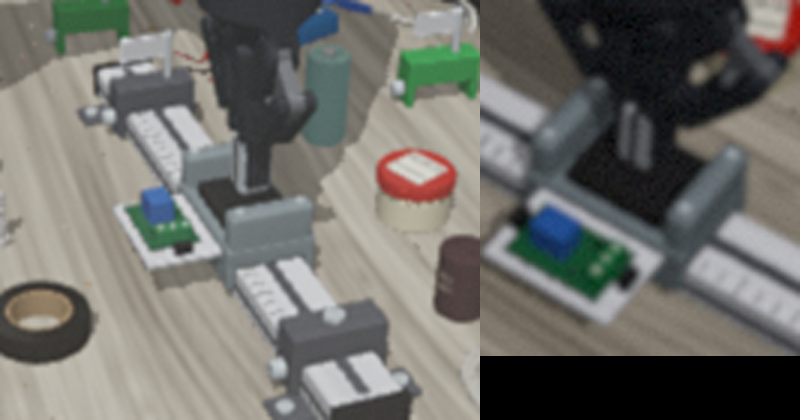

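The tip is now at crop (253,190), side (344,263), just over the middle of the pad at (342,264). Continuing in millimetre steps.

>>> apply_moves([
  [0, 0, 0, 0, 0, 0.001, 255],
  [0, 0, 0, 0, 0, 0.001, 255],
  [0, 0, 0, 0, 0, 0, 255],
  [0, 0, 0, 0, 0, 0, 255],
])

```text
clock: 5.35
ee_pos: [0.555, 0.1657, 0.0264]
tcp_rot: [3.142, 0.0, 0.086]
contact_force: [-0.5, -0.1, -0.8]
gripper_width: -0.003
finger_force: 0.0
```

>>> apply_moves([
  [0, 0, 0, 0, 0, 0.001, 255],
  [0, 0, 0, 0, 0, 0, 255],
  [0, 0, 0, 0, 0, 0, 255],
])

```text
clock: 5.65
ee_pos: [0.555, 0.1656, 0.0255]
tcp_rot: [3.142, 0.0, 0.086]
contact_force: [0.0, 0.2, 0.3]
gripper_width: 0.002
finger_force: 0.0
```

>>> apply_moves([
  [0, 0, 0, 0, 0, 0.001, 255],
  [0, 0, 0, 0, 0, 0, 255],
  [0, 0, 0, 0, 0, 0, 255],
])

```text
clock: 5.95
ee_pos: [0.555, 0.1657, 0.0244]
tcp_rot: [3.142, 0.0, 0.086]
contact_force: [-0.1, 0.1, 0.9]
gripper_width: 0.003
finger_force: 0.0
```

>>> apply_moves([
  [0, 0, 0, 0, 0, 0.001, 255],
  [0, 0, 0, 0, 0, 0, 255],
  [0, 0, 0, 0, 0, 0, 255],
])

```text
clock: 6.25
ee_pos: [0.555, 0.1656, 0.0234]
tcp_rot: [3.142, 0.0, 0.086]
contact_force: [0.5, 0.4, 0.9]
gripper_width: 0.0
finger_force: 0.0
```

>>> apply_moves([
  [0, 0, 0, 0, 0, 0.001, 255],
  [0, 0, 0, 0, 0, 0, 255],
  [0, 0, 0, 0, 0, 0, 255],
])

```text
clock: 6.55
ee_pos: [0.555, 0.1656, 0.0224]
tcp_rot: [3.142, 0.0, 0.086]
contact_force: [-0.4, -0.7, -0.3]
gripper_width: 0.001
finger_force: 0.0
```

```bash
python3 - <<'E'
from h import *
st=env.observe(); print(st["effort"].round(2),st["contact_force"].round(2),st["ee_pos"].round(4))
E
```

```text
[  0.   -44.95  20.47   4.62   0.    -0.  ] [-0.36 -0.71 -0.28] [0.555  0.1656 0.0224]
```

>>> apply_moves([
  [0, 0, 0, 0, 0, 0.001, 255],
  [0, 0, 0, 0, 0, 0, 255],
  [0, 0, 0, 0, 0, 0, 255],
])

```text
clock: 6.85
ee_pos: [0.5551, 0.1657, 0.0218]
tcp_rot: [-3.142, -0.0, 0.086]
contact_force: [-1.4, -1.0, 2.9]
gripper_width: -0.001
finger_force: 1.4
```

```bash
python3 - <<'E'
from h import *
st=env.observe(); print(st["effort"].round(2),st["contact_force"].round(2),st["ee_pos"].round(4))
E
```

```text
[ -0.07 -43.5   20.02   4.44   0.31   0.  ] [-1.44 -0.96  2.88] [0.5551 0.1657 0.0218]
```

>>> apply_moves([
  [0, 0, 0, 0, 0, 0.001, 255],
  [0, 0, 0, 0, 0, 0, 255],
  [0, 0, 0, 0, 0, 0, 255],
])

```text
clock: 7.15
ee_pos: [0.5551, 0.1657, 0.021]
tcp_rot: [-3.142, -0.001, 0.086]
contact_force: [-1.9, 0.0, 6.6]
gripper_width: 0.003
finger_force: 2.9
```

```bash
python3 - <<'E'
from h import *
st=env.observe(); print(st["effort"].round(2),st["contact_force"].round(2),st["ee_pos"].round(4))
E
```

```text
[ -0.23 -41.92  19.58   4.3    0.71   0.  ] [-1.86  0.03  6.64] [0.5551 0.1657 0.021 ]
```

The pad is touched at a reported z of about 0.0215, so there is a constant offset of about 27 mm. Now I'll press in about 4 mm.

>>> apply_moves([
  [0, 0, 0, 0, 0, 0.002, 255],
  [0, 0, 0, 0, 0, 0.002, 255],
  [0, 0, 0, 0, 0, 0.0005, 255],
  [0, 0, 0, 0, 0, 0, 255],
  [0, 0, 0, 0, 0, 0, 255],
])

```text
clock: 7.65
ee_pos: [0.5552, 0.1657, 0.0169]
tcp_rot: [-3.142, -0.001, 0.087]
contact_force: [-3.8, -0.3, 8.2]
gripper_width: -0.004
finger_force: 4.1
```

>>> apply_moves([
  [0, 0, 0, 0, -0.003, 0, 255],
  [0, 0, 0, 0, -0.005, 0, 255],
  [0, 0, 0, 0, -0.006, 0, 255],
  [0, 0, 0, 0, -0.006, 0, 255],
  [0, 0, 0, 0, -0.005, 0, 255],
])

```text
clock: 8.15
ee_pos: [0.5531, 0.1907, 0.017]
tcp_rot: [3.141, -0.001, 0.087]
contact_force: [-3.4, -0.3, 8.6]
gripper_width: 0.003
finger_force: 4.1
```

```bash
python3 - <<'E'
from h import *
import glob
st=env.observe(); print(st["ee_pos"].round(4),st["contact_force"].round(2))
def board(im):  # blue relay block centroid near the carriage
    h=cv2.cvtColor(im,cv2.COLOR_RGB2HSV);m=cv2.inRange(h,(100,110,60),(125,255,255));m[:190]=0;m[310:]=0;m[:,:250]=0;m[:,420:]=0
    y,x=np.nonzero(m);return x.mean().round(1),y.mean().round(1),len(x)
a=board(cv2.imread("pics/scene0.png")[:,:,::-1].copy());b=board(grab_frame("scene"))
print(a,b,onz("scene",a[0],a[1],.045),onz("scene",b[0],b[1],.045))
E
```

```text
[0.5531 0.1907 0.017 ] [-3.38 -0.27  8.65]
(np.float64(347.5), np.float64(245.8), 186) (np.float64(337.8), np.float64(240.2), 185) [0.5389 0.1712 0.045 ] [0.5377 0.1914 0.045 ]
```

The carriage is following with the pad pressed. Pushing on.

>>> apply_moves([
  [0, 0, 0, 0, -0.005, 0, 255],
  [0, 0, 0, 0, -0.008, 0, 255],
  [0, 0, 0, 0, -0.008, 0, 255],
  [0, 0, 0, 0, -0.008, 0, 255],
  [0, 0, 0, 0, -0.007, 0, 255],
])

```text
clock: 8.7
ee_pos: [0.5501, 0.2268, 0.0171]
tcp_rot: [3.142, -0.001, 0.087]
contact_force: [-3.2, -1.2, 7.4]
gripper_width: 0.0
finger_force: 4.1
```

>>> apply_moves([
  [0, 0, 0, 0, -0.007, 0, 255],
  [0, 0, 0, 0, -0.008, 0, 255],
  [0, 0, 0, 0, -0.008, 0, 255],
  [0, 0, 0, 0, -0.007, 0, 255],
  [0, 0, 0, 0, -0.004, 0, 255],
])

```text
clock: 9.2
ee_pos: [0.5473, 0.261, 0.0171]
tcp_rot: [-3.141, -0.002, 0.087]
contact_force: [-2.1, -1.3, 7.7]
gripper_width: -0.002
finger_force: 4.1
```

>>> apply_moves([
  [0, 0, 0, 0, -0.004, 0, 255],
  [0, 0, 0, 0, -0.004, 0, 255],
  [0, 0, 0, 0, -0.004, 0, 255],
  [0, 0, 0, 0, 0, 0, 255],
])

```text
clock: 9.6
ee_pos: [0.5464, 0.2732, 0.0172]
tcp_rot: [-3.141, -0.002, 0.087]
contact_force: [-2.8, 0.3, 7.6]
gripper_width: 0.0
finger_force: 4.0
```

>>> apply_moves([
  [0, 0, 0, 0, -0.003, 0, 255],
  [0, 0, 0, 0, -0.003, 0, 255],
  [0, 0, 0, 0, -0.002, 0, 255],
  [0, 0, 0, 0, 0, 0, 255],
])

```text
clock: 10.0
ee_pos: [0.5457, 0.2809, 0.0172]
tcp_rot: [-3.141, -0.002, 0.087]
contact_force: [-2.3, 0.3, 8.1]
gripper_width: 0.002
finger_force: 4.0
```

>>> apply_moves([
  [0, 0, 0, 0, -0.002, 0, 255],
  [0, 0, 0, 0, -0.002, 0, 255],
  [0, 0, 0, 0, 0, 0, 255],
])

```text
clock: 10.3
ee_pos: [0.5454, 0.2848, 0.0172]
tcp_rot: [-3.141, -0.002, 0.087]
contact_force: [-2.7, 0.6, 8.0]
gripper_width: 0.002
finger_force: 4.0
```

>>> apply_moves([
  [0, 0, 0, 0, -0.002, 0, 255],
  [0, 0, 0, 0, -0.002, 0, 255],
  [0, 0, 0, 0, 0, 0, 255],
])

```text
clock: 10.6
ee_pos: [0.5453, 0.2873, 0.0172]
tcp_rot: [3.14, -0.002, 0.087]
contact_force: [-0.7, -4.4, 8.8]
gripper_width: 0.002
finger_force: 4.0
```

>>> apply_moves([
  [0, 0, 0, 0, -0.001, 0, 255],
  [0, 0, 0, 0, -0.001, 0, 255],
  [0, 0, 0, 0, 0, 0, 255],
])

```text
clock: 10.9
ee_pos: [0.5453, 0.2889, 0.0172]
tcp_rot: [3.14, -0.002, 0.087]
contact_force: [-0.8, -4.0, 8.5]
gripper_width: -0.0
finger_force: 4.0
```

>>> apply_moves([
  [0, 0, 0, 0, -0.001, 0, 255],
  [0, 0, 0, 0, -0.001, 0, 255],
  [0, 0, 0, 0, 0, 0, 255],
])

```text
clock: 11.2
ee_pos: [0.5452, 0.2909, 0.0173]
tcp_rot: [3.14, -0.002, 0.087]
contact_force: [0.5, -4.7, 8.8]
gripper_width: 0.002
finger_force: 4.0
```

```bash
python3 - <<'E'
from h import *
st=env.observe(); T=wristT(st); print(st["ee_pos"].round(4),st["contact_force"].round(2))
a=grab_frame("wrist");b=grab_frame("side")[195:285,270:390]
o=np.zeros((480,800,3),np.uint8);o[:,:480]=a[:,100:580];o[:240,480:]=cv2.resize(b,(320,240),interpolation=cv2.INTER_CUBIC)
cv2.imwrite("pics/end.png",o[:,:,::-1])
E
```

```text
[0.5452 0.2909 0.0173] [ 0.48 -4.75  8.84]
```

View pics/end.png

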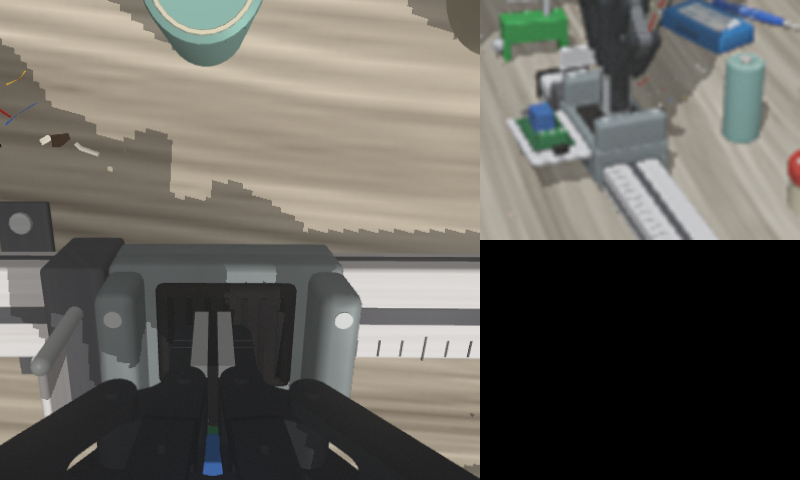

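The carriage rests against the flagged stop: in the wrist crop its end face at (110,270) meets the block at (85,270). The fingers slip on the pad at about 4.5 N. Now I'll lift straight up slowly.

>>> apply_moves([
  [0, 0, 0, 0, 0, -0.001, 255],
  [0, 0, 0, 0, 0, -0.001, 255],
  [0, 0, 0, 0, 0, -0.001, 255],
  [0, 0, 0, 0, 0, -0.001, 255],
  [0, 0, 0, 0, 0, -0.001, 255],
])

```text
clock: 11.8
ee_pos: [0.545, 0.2915, 0.0218]
tcp_rot: [3.141, -0.002, 0.086]
contact_force: [0.0, -1.1, 2.7]
gripper_width: -0.003
finger_force: 1.4
```

>>> apply_moves([
  [0, 0, 0, 0, 0, -0.001, 255],
  [0, 0, 0, 0, 0, -0.001, 255],
  [0, 0, 0, 0, 0, -0.003, 255],
  [0, 0, 0, 0, 0, -0.01, 255],
  [0, 0, 0, 0, 0, -0.02, 255],
])

```text
clock: 12.3
ee_pos: [0.5429, 0.2917, 0.0551]
tcp_rot: [3.14, 0.003, 0.086]
contact_force: [0.1, -0.5, 0.6]
gripper_width: 0.001
finger_force: 0.0
```

>>> apply_moves([
  [0, 0, 0, 0, 0, -0.03, 255],
  [0, 0, 0, 0, 0, -0.03, 255],
  [0, 0, 0, 0, 0, -0.03, 255],
  [0, 0, 0, 0, 0, 0, 255],
  [0, 0, 0, 0, 0, 0, 255],
])

```text
clock: 12.8
ee_pos: [0.5442, 0.2927, 0.1471]
tcp_rot: [-3.14, -0.001, 0.086]
contact_force: [-0.9, -0.6, -0.8]
gripper_width: 0.002
finger_force: 0.0
```

```bash
python3 - <<'E'
from h import *
st=env.observe(); print(st["clock"],st["ee_pos"].round(4),st["contact_force"].round(2),st["joint_vel"].round(3))
np.save("T.npy",wristT(st)); im=grab_frame("wrist"); cv2.imwrite("pics/fin.png",im[:,:,::-1])
def b(im):
    h=cv2.cvtColor(im,cv2.COLOR_RGB2HSV);m=cv2.inRange(h,(100,110,60),(125,255,255));m[:190]=0;m[310:]=0;m[:,:250]=0;m[:,420:]=0
    y,x=np.nonzero(m);return x.mean(),y.mean(),len(x)
a=b(cv2.imread("pics/scene0.png")[:,:,::-1].copy());c=b(grab_frame("scene"))
print(a,c,onz("scene",*a[:2],.045),onz("scene",*c[:2],.045))
E
```

```text
12.8 [0.5442 0.2927 0.1471] [-0.89 -0.64 -0.76] [-0.001  0.025 -0.045 -0.009  0.008 -0.001]
(np.float64(347.5268817204301), np.float64(245.81182795698925), 186) (np.float64(305.01724137931035), np.float64(219.32758620689654), 174) [0.5389 0.1712 0.045 ] [0.5369 0.2654 0.045 ]
```

View pics/fin.png

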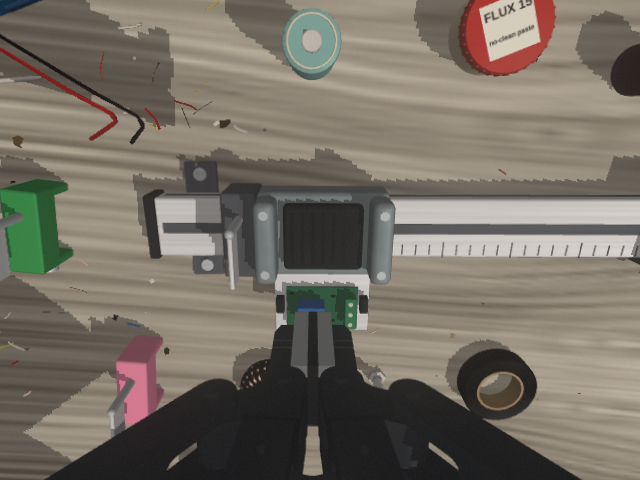

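The carriage's end face (255,235) lies on the flagged stop's block with no gap, the pad at (322,236) is free, and the bystanders still stand. Handing in.

```bash
python3 -c "
from cell import env
print(env.close_job())"
```

```text
the job is handed in; nothing more can be done
None
```

I pushed the carriage up to the flagged stop with the pad pressed and then released the pad; the last picture showed no gap at the stop and the bystanders I could see still standing. The job is handed in, but `close_job` returned no verdict.

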